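Load a thread spool in the winder and cam-lock its tailstock rod

ROBOT

A 6-joint arm with a two-finger parallel gripper is mounted at the origin on the work surface. World frame = base frame: x ahead of the robot, y to its left, z up, the work surface at z = 0. Lengths are in m, angles in rad, forces in N, time in s.
With the tool pointing down it reaches from about 0.275 to 1 m from the base axis. Payload 8.4 kg.
Tool frame: the origin (TCP) lies on the centre line of the jaws, within the pads' length; the fingertips stand 17 mm ahead of it and the grasp point (between the pads) lies 2 mm behind it (bot.tcp_to_tips is the y of the fingertips in the tool frame, in m); y points along the fingers, z is the direction in which the jaws open and shut, and the axes are right-handed (so a half turn about y gives the same grasp; the last joint's range is limited). The gripper opens to 85 mm and grips with 20 to 120 N. Pads are 22 mm wide; open, the fingers measure 114 mm over their backs; the gripper's body (76 mm by 85 mm) begins 54 mm behind the grasp point. The pads swing forward as they close: fully open they stand 13 mm farther back than shut.
Start: joints at [1.267, 0.353, 1.633, -0, 1.155, -0.002], TCP at [0.186, 0.597, 0.248] pointing down, gripper open.
Joint ranges: [-2.63, 2.63], [-0.92, 2.1], [0.06, 2.66], [-1.3, 4.44], [0, 2.69], [-3.02, 3.02]. Speed limits (rad/s): [2.22, 2.22, 2.79, 3.14, 3.14, 3.14].

INTERFACE

Orientations are given as a unit quaternion [x, y, z, w].
In Python, from workcell import bot, hand, kinematics, get_obs, vision, hand_in gives the robot as it stands. The module is installed in compiled form; this text tells all that it offers. Calls block until the motion is done:
- bot.reach(position, orientation): joint-space move of the TCP to a pose.
- bot.servo_line(position, ori=None, velocity=0.15): straight line of the TCP; ori=None keeps the orientation; velocity is the mean speed in m/s.
- bot.goto_joints(angles): joint-space move.
- hand.move_gripper(opening, strength=None): finger opening in m; strength is the grip in N (None keeps the last); returns when the fingers have stopped.
- bot.dwell(seconds).
- kinematics.solve_ik(position, orientation): joint angles nearest the present ones, or None.
- get_obs(): the state.
- vision.read_camera(name): name is "scene" or "top"; returns a dict with "frame" (480x640x3 uint8, red, green, blue), "intrinsics" (3x3 intrinsics, pixels), "view" (4x4, takes a point from world to camera coordinates). Camera axes: x right, y down, z forward; pixel columns grow to the right and rows downward; lengths in m; the calibration is good to about 2 mm. A picture is of the moment at which its call begins. There is no depth.
A pose or a line that the arm cannot do raises bot.IKError and nothing moves.
- hand_in(): hands the job in, once; it reports no verdict.
The state is a dict: "time_s": time; "joint_pos": joint angles; "joint_vel": joint speeds; "joint_efforts": joint torques, N m; "position": TCP position; "orientation": TCP orientation; "wrist_force": force on the tool from outside, world axes, zero at the start; "ft_torque": the same for the moment, N m; "gripper_width": finger opening in m.
Only numpy, scipy, OpenCV 4.12 (cv2) and the standard library are available. Lean on these libraries where they do the work, as an engineer would, in place of code of your own. Each camera call takes 0.05 s, during which the arm holds its last target.

TASK

Slide the winder's square tailstock rod forward so that it carries the lying thread spool into the hub and bears on the hub's hidden sprung plate with a light load of about 7 N, then flip the cam lever over centre so that it snaps fully home and locks the rod there. Never squeeze the spool hard or lean on the winder (keep well under 20 N on the lever), and leave the other things on the counter alone.

Things in the scene. Friction and masses are not known exactly. Their poses are not given: they have to be found in the camera images.
- winder: Thread winder bolted to the counter: grey base plate 100 x 460 mm. Origin on the counter; local x and y are level, z up. The rod runs along local +y through an aluminium clamp block (local y -75 to +30 mm, 55 mm wide, top 72 mm above the counter), then comes an open cradle that carries the spool (y +30 to +145 mm, floor 15 mm up), then the hub. The rod's and the spool's common axis is at local x = 0, 40 mm above the counter. Only its place and its yaw about z vary.
- rod: Loose square aluminium tube 16 x 16 mm, 235 mm long, 0.4 kg, sliding in the clamp block. Origin on the tube's axis beneath the grip post; tube and own y axis point towards the spool, z up. With the lever open a light drag (about 7 to 15 N when pushed in line, more when pushed high on the post; differs from start to start and is fully felt only after some 10 mm of sliding) holds the rod where it is left and withstands the plate's spring; with the lever closed it is locked.
- rod_post (a point): Centre of the upper part of the black grip post on the rod's rear end: 16 x 16 mm, it stands flush with the tube's rear end, from 48 to 80 mm above the counter; this point is 68 mm above it. Push post or tube from behind along the winder's +y, or pinch it from above.
- rod_nose (a point): Centre of the front face of the rod's 28 x 26 mm nose pad, which meets the spool's flat end.
- spool: Loose plastic spool of grey thread lying in the cradle, its axis along the rod (own y axis): 60 mm long, 50 mm flange diameter, about 0.12 kg. The rod's nose pushes it. Origin at its centre.
- spool_center (a point): Centre of the spool.
- hub: Grey closed housing at the end of the cradle; its origin coincides with the winder's. The spool's far end goes into its open mouth (60 mm wide, 55 mm high). Inside, out of sight, is a sprung steel plate, whose unloaded face lies 20 to 45 mm behind the mouth (screw-adjusted: differs from start to start, must be felt). It yields 1.5 N per mm for 12 mm, then is hard.
- hub_mouth (a point): Centre of the hub's mouth, on the rod's axis, local y +150 mm of the winder.
- lever_pivot (a point): Pivot of the cam lever, on top of the clamp block, 85 mm above the counter; its axis is the winder's x.
- lever_pad (a point): Centre of the widened end of the black cam lever, 78 mm from the pivot (lever reaches 90 mm, arm 16 mm wide and 11 mm thick; its end 26 mm wide and 12 mm thick, centred on the line from the pivot).
- lever (a joint): Lever angle (rad): at 0, open, the lever stands up leaning 0.2 rad from vertical towards winder -y (the post); it grows as the lever swings over towards winder +y, at 1.75 it lies level, home. Starts between 0 and 0.1. Resistance rises to some 7 N at the lever's end, dies at centre (1.40 rad); past that the lever snaps home by itself.
- spare_spool: Bystander: spool standing on its end, 50 mm diameter, 60 mm high, origin under it. Leave alone.
- pin_tin: Bystander: round pin tin, 72 mm diameter, 30 mm high, origin under it. Leave alone.
- button_carton: Bystander: carton 60 x 90 x 40 mm, origin under it. Leave alone.
Things that resemble listed ones, but are neither listed nor needed, are in the scene too. Leave any purple look-alike of the spool alone. There is more than one size of the rod; the job needs the smaller.

How it is judged:
On the way, in this order (a step that is already met when the one before it is completed fails the run):
1. with the lever still open, the rod holds the spool on the hub's sprung plate with more than 3 N (contact force between each of hub, rod and spool above 3 N and value of joint lever below 0.4 rad), for 0.2 s.
2. the lever is flipped over centre to its home position (value of joint lever above 1.65 rad), for 0.2 s.
At the end, for the whole second after the job is handed in: The lever is home (over 1.65 rad), the spool lies straight in the hub (within 0.1 rad) between the rod's nose and the sprung plate, loaded with 3 to 12 N, rod and spool at rest (value of joint lever above 1.65 rad and contact force between hub and spool between 3 and 12 N and contact force between rod and spool above 3 N and angle between the y axis of spool and the y axis of winder, either way round below 0.1 rad and linear speed of each of rod, spool below 0.01 m/s); the robot touches nothing.
It fails at once if the spool is squeezed with more than 18 N (contact force between rod and spool above 18 N).
It fails at once if the robot presses the lever or winder with more than 20 N (contact force between the arm and winder above 20 N).
It fails at once if the fingers press the lever or winder with more than 20 N (contact force between the fingers and winder above 20 N).
It fails at once if a bystander is moved more than 15 mm (distance of any of spare_spool, pin_tin, button_carton from where it was at the start of the episode above 0.015 m).
It also fails if it takes over 64 s, if anything falls off the work surface, if the arm or the gripper's body presses on something with over 40 N, if the wrist force passes 120 N, or if a joint passes its speed limit or range.

## Working session

There is one attempt and no reset: what is moved stays moved. The work goes in short steps, each a Python script; the robot and the scene stay as the last script left them, time stands still between calls to the robot, and variables do not carry over. Pictures are saved under pics/ and viewed, and the job is handed in when it is done.

```bash
mkdir -p pics; python3 - <<'E'
from workcell import *
import cv2,json
for n in ("scene","top"):
    c=vision.read_camera(n)
    cv2.imwrite(f"pics/{n}0.png",cv2.cvtColor(c["frame"],cv2.COLOR_RGB2BGR))
    print(n,c["intrinsics"],c["view"])
o=get_obs();print(o, bot.tcp_to_tips)
E
```

```text
scene [[453.26285431   0.         320.89413876]
 [  0.         453.26285431 240.34566215]
 [  0.           0.           1.        ]] [[ 0.68025477  0.73293657 -0.00757841 -0.44617578]
 [ 0.43695494 -0.41380546 -0.79864599 -0.13175694]
 [-0.58849284  0.53997132 -0.60175339  1.22824353]
 [ 0.          0.          0.          1.        ]]
top [[574.39147279   0.         321.41978924]
 [  0.         574.39147279 233.75454089]
 [  0.           0.           1.        ]] [[ 0.00840678 -0.99963641  0.02561975  0.04763965]
 [-0.99402696 -0.01114201 -0.10856454  0.60929819]
 [ 0.10881052 -0.02455404 -0.99375921  1.25140245]
 [ 0.          0.          0.          1.        ]]
{'time_s': 0.1, 'joint_pos': array([ 1.26663552e+00,  3.53590051e-01,  1.63405124e+00,  7.57006277e-06,
        1.15518865e+00, -2.37973162e-03]), 'joint_vel': array([ 0.00014685,  0.00018426, -0.0011229 ,  0.00053091, -0.00062132,
       -0.001162  ]), 'joint_efforts': array([-1.79088158e-03, -6.06354189e+01, -3.42818356e+01, -3.12354132e-05,
        4.05525294e-03, -1.46435968e-05]), 'position': array([0.1856298 , 0.59637996, 0.24763341]), 'orientation': array([ 0.69950401, -0.10636156,  0.10622315, -0.69864011]), 'wrist_force': array([ 0.2725218 , -0.18741629,  0.79450873]), 'ft_torque': array([0.02008418, 0.001189  , 0.04221168]), 'gripper_width': 0.08510995684058624} 0.017
```

View pics/scene0.png

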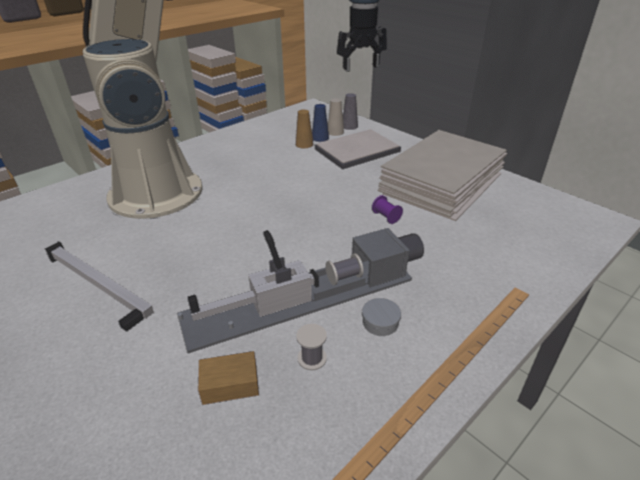

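View pics/top0.png

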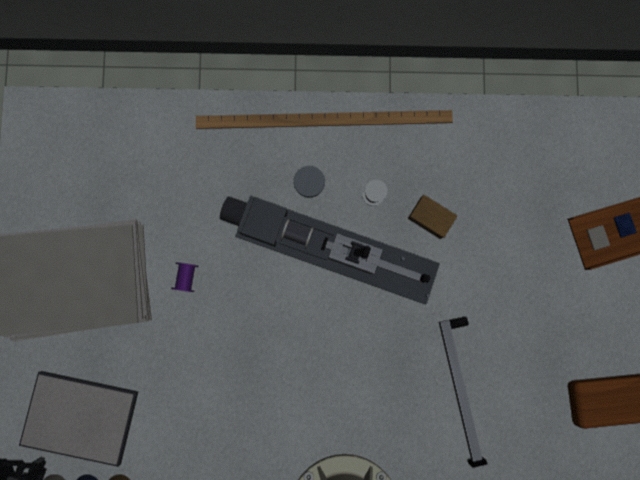

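```bash
python3 - <<'E'
import cv2
a=cv2.imread("pics/scene0.png")[220:350,170:430];cv2.imwrite("pics/sc.png",cv2.resize(a,(780,390),interpolation=cv2.INTER_CUBIC))
a=cv2.imread("pics/top0.png")[180:315,215:450];cv2.imwrite("pics/tc.png",cv2.convertScaleAbs(cv2.resize(a,None,fx=3.4,fy=3.4,interpolation=cv2.INTER_CUBIC),alpha=1.6))
E
```

```text
(no output)
```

View pics/sc.png

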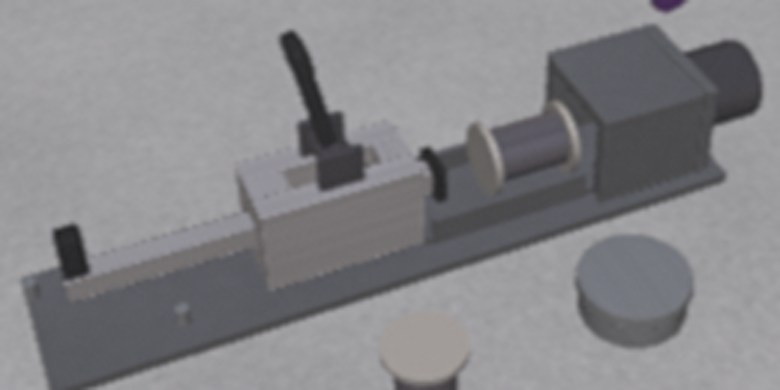

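View pics/tc.png

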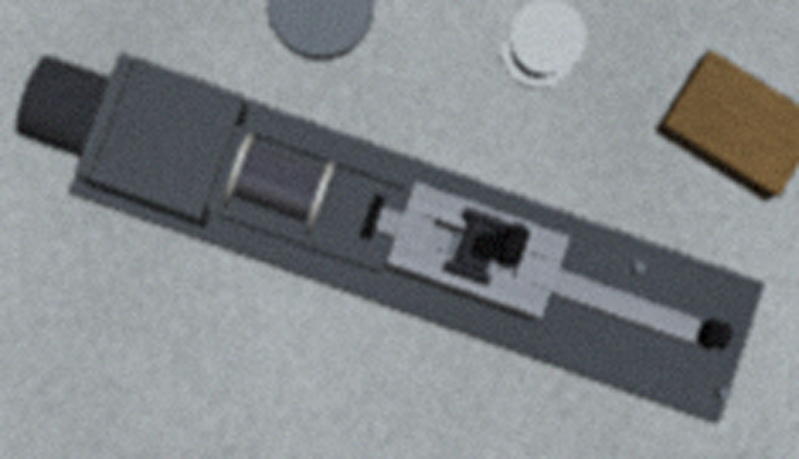

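```bash
cat > fit.py <<'E'
import numpy as np
from scipy.optimize import least_squares
K={'s':np.array([[453.26285431,0,320.89413876],[0,453.26285431,240.34566215],[0,0,1]]),'t':np.array([[574.39147279,0,321.41978924],[0,574.39147279,233.75454089],[0,0,1]])}
V={'s':np.array([[0.68025477,0.73293657,-0.00757841,-0.44617578],[0.43695494,-0.41380546,-0.79864599,-0.13175694],[-0.58849284,0.53997132,-0.60175339,1.22824353]]),'t':np.array([[0.00840678,-0.99963641,0.02561975,0.04763965],[-0.99402696,-0.01114201,-0.10856454,0.60929819],[0.10881052,-0.02455404,-0.99375921,1.25140245]])}
def proj(c,p):
    q=K[c]@(V[c][:,:3]@p+V[c][:,3]);return q[:2]/q[2]
def W(w,l):
    c,s=np.cos(w[2]),np.sin(w[2]);return np.array([w[0]+c*l[0]-s*l[1],w[1]+s*l[0]+c*l[1],l[2]])
T=lambda u,v:np.array([215+(u+.5)/3.4-.5,180+(v+.5)/3.4-.5]);S=lambda u,v:np.array([170+(u+.5)/3-.5,220+(v+.5)/3-.5])
E
python3 - <<'E'
from fit import *
obs=[('t',T(413,183),(.0275,.03,.072)),('t',T(569,236),(.0275,-.075,.072)),('t',T(545,318),(-.0275,-.075,.072)),('t',T(388,265),(-.0275,.03,.072)),
('s',S(238,170),(-.0275,-.075,.072)),('s',S(262,215),(.0275,-.075,.072)),('s',S(432,170),(.0275,.03,.072)),('s',S(388,122),(-.0275,.03,.072))]
po=[('t',T(716,329)),('s',S(67,230))]
f=lambda p:np.concatenate([proj(c,W(p,l))-u for c,u,l in obs]+[proj(c,W(p,(0,p[3],.08)))-u for c,u in po])
r=least_squares(f,[.45,0,-.3,-.2],loss='soft_l1');print(r.x);print(r.fun.reshape(-1,2).round(1))
w=r.x
for n,l in dict(hubmouth=(0,.15,.04),post=(0,w[3],.08),pivot=(0,0,.085)).items(): print(n,W(w,l),proj('t',W(w,l)))
# spool flanges top silhouettes: axis z=.04 local y
for nm,uv in dict(near=T(322,192),far=T(240,164),nose=T(372,217)).items():
    g=lambda q:proj('t',W(w,(q[1],q[0],.04 if nm=='nose' else .065)))-uv
    print(nm,least_squares(g,[.05,0]).x)
# lever
g=lambda q:np.concatenate([proj('s',W(w,(0,q[1]-.09*np.sin(.2-q[0]),.085+.09*np.cos(.2-q[0]))))-S(290,35),proj('t',W(w,(0,q[1]-.09*np.sin(.2-q[0]),.085+.09*np.cos(.2-q[0]))))-T(515,245)])
r=least_squares(g,[.05,-.02]);print('lever',r.x,r.fun)
E
```

```text
[ 0.570451    0.0024841  -0.32115549 -0.18154621]
[[ 0.2 -0.3]
 [ 0.2 -0.1]
 [-0.7 -0.2]
 [-0.6 -0.4]
 [-1.2 -2.2]
 [-0.1  1.4]
 [-2.6 -0.2]
 [ 0.8 -1.3]
 [ 0.5  0.4]
 [ 0.9  1. ]]
hubmouth [0.61780047 0.1448148  0.04      ] [280.47751715 228.90462796]
post [ 0.51314354 -0.16977988  0.08      ] [425.73261715 276.84940749]
pivot [0.570451  0.0024841 0.085    ] [345.78455257 249.17776403]
near [0.08341733 0.00316141]
far [0.13892331 0.00308254]
nose [0.04798314 0.00081512]
lever [ 0.2000001  -0.03769608] [ 0.87648448  1.02175883  0.73115008 -0.07307768]
```

Candidates for each part:
- **Rod:** the one in the winder has its post at top (425,279) and scene (193,303). The longer look-alike lies loose at top (460,390) and scene (100,280). I'm using the shorter one in the clamp block.
- **Spool:** the grey one lies in the cradle at top (298,232). The purple look-alike is at top (185,277) and the standing spare at top (375,191). I'm using the one in the cradle.

The close crops confirm both choices: post, nose, spool and hub lie in line. The lever is up, and both views fit to about 2 px.

```bash
cat > h.py <<'E'
import numpy as np
from fit import W
from scipy.spatial.transform import Rotation as R
from workcell import *
w=[0.570451,0.0024841,-0.32115549]
Y=np.array([-np.sin(w[2]),np.cos(w[2]),0]);X=np.array([np.cos(w[2]),np.sin(w[2]),0]);Z=np.array([0,0,1.])
def ori(t,s=1):
    y=np.sin(t)*Y-np.cos(t)*Z; z=s*X; x=np.cross(y,z)
    return R.from_matrix(np.column_stack([x,y,z])).as_quat()
# tool point 'corner': front(+Y-ish) bottom tip edge, at tool-centre +17mm along y and HW forward
HW=.011
def tcp(l,t):
    """TCP for tip's front corner at local l=(x,y,z), tilt t"""
    y=np.sin(t)*Y-np.cos(t)*Z; f=np.cos(t)*Y+np.sin(t)*Z
    return W(w,l)-.017*y-HW*f
def loc(p):
    d=np.array(p)-np.array([w[0],w[1],0]);return np.array([d@X,d@Y,d[2]])
def F(): 
    f=get_obs()["wrist_force"];return np.array([f@X,f@Y,f[2]])
E
python3 - <<'E'
from h import *
import time
print(R.from_quat(get_obs()["orientation"]).as_matrix().round(2))
for s in(1,-1):
  for l,t in(((0,-.215,.25),.25),((0,-.215,.036),.25),((0,-.1,.036),.25),((0,-.08,.16),0),((0,.05,.09),0)):
    print(s,l,kinematics.solve_ik(tcp(l,t),ori(t,s)))
E
```

```text
[[ 0.95 -0.    0.3 ]
 [-0.3  -0.    0.95]
 [-0.   -1.   -0.  ]]
1 (0, -0.215, 0.25) [-0.55641756  0.24001924  1.77794402  0.26160679  1.19504552 -0.34046171]
1 (0, -0.215, 0.036) [-0.55641756  0.52926777  1.92448671  0.34971069  0.77846965 -0.49657445]
1 (0, -0.1, 0.036) [-0.34800645  0.51356504  1.9569513   0.38649927  0.71563591 -0.32569672]
1 (0, -0.08, 0.16) [-1.56324641e-01  3.16182263e-01  1.86494014e+00 -4.44089210e-16
  9.60470252e-01  1.64830849e-01]
1 (0, 0.05, 0.09) [ 6.50921666e-02  4.59148587e-01  1.83359401e+00 -4.44089210e-16
  8.48850053e-01  3.86247657e-01]
-1 (0, -0.215, 0.25) [-0.55641756  0.24001924  1.77794402  0.26160679  1.19504552  2.80113095]
-1 (0, -0.215, 0.036) [-0.55641756  0.52926777  1.92448671  0.34971069  0.77846965  2.64501821]
-1 (0, -0.1, 0.036) [-0.34800645  0.51356504  1.9569513   0.38649927  0.71563591  2.81589593]
-1 (0, -0.08, 0.16) [-1.56324641e-01  3.16182263e-01  1.86494014e+00 -4.44089210e-16
  9.60470252e-01 -2.97676180e+00]
-1 (0, 0.05, 0.09) [ 6.50921666e-02  4.59148587e-01  1.83359401e+00 -4.44089210e-16
  8.48850053e-01 -2.75534500e+00]
```

```bash
python3 - <<'E'
from h import *
import cv2
hand.move_gripper(0.0,40)
bot.reach(tcp((0,-.215,.25),.25),ori(.25)); print(get_obs()["time_s"],loc(get_obs()["position"]))
bot.servo_line(tcp((0,-.215,.10),.25),velocity=.15)
bot.servo_line(tcp((0,-.215,.036),.25),velocity=.08)
bot.dwell(.3)
print(get_obs()["time_s"],loc(get_obs()["position"]),get_obs()["gripper_width"],loc(tcp((0,-.215,.036),.25)))
print([F().round(2) for _ in range(3)])
for n in("scene","top"):
    c=vision.read_camera(n);cv2.imwrite(f"pics/{n}1.png",cv2.cvtColor(c["frame"],cv2.COLOR_RGB2BGR))
a=cv2.imread("pics/scene1.png")[200:350,150:400];a=cv2.resize(a,(650,390))
b=cv2.imread("pics/top1.png")[180:330,300:500];b=cv2.convertScaleAbs(cv2.resize(b,(520,390))[:, :],alpha=1.6)
cv2.imwrite("pics/c1.png",cv2.resize(np.hstack([a,b]),(800,267)))
E
```

```text
3.9167 [ 5.82155182e-05 -2.29209367e-01  2.63734147e-01]
6.3167 [ 2.22938908e-04 -2.29897653e-01  5.01166163e-02] -0.0002837443971921356 [-4.34069341e-17 -2.29863904e-01  4.97500676e-02]
[array([-0.48,  0.21,  0.75]), array([-0.48,  0.21,  0.75]), array([-0.48,  0.21,  0.75])]
```

View pics/c1.png

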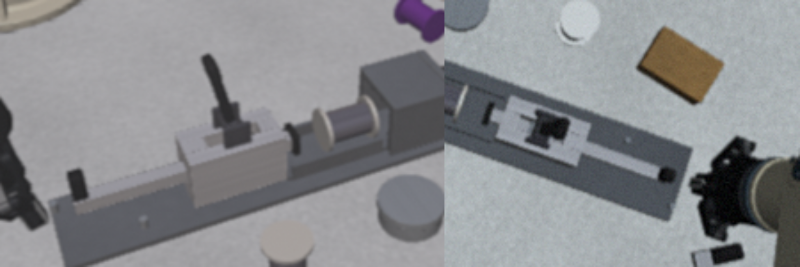

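The fingertips stand behind the post, in line with the rod: tip at about (40,225) and post at (77,185) in the left crop. Next I'll advance with force feedback.

```bash
cat >> h.py <<'E'
def step(y,v,z=.036,t=.25,d=.0):
    bot.servo_line(tcp((0,y,z),t),velocity=v)
    if d: bot.dwell(d)
E
python3 - <<'E'
from h import *
f0=F(); y=-.215; out=[]
while y<-.165:
    y+=.002; step(y,.04); f=F()-f0; o=get_obs(); out.append((round(o["time_s"],2),round(y,3),round(loc(o["position"])[1]+.01486,4),f.round(1).tolist()))
    if f[1]<-4: break
for a in out: print(*a)
E
```

```text
6.67 -0.213 -0.2129 [0.7, -0.5, 0.6]
6.92 -0.211 -0.2109 [0.7, -0.0, -0.3]
7.17 -0.209 -0.2089 [0.6, -1.2, 0.3]
7.42 -0.207 -0.2069 [0.6, 0.3, -0.2]
7.67 -0.205 -0.2049 [0.4, -0.4, -0.5]
7.92 -0.203 -0.2029 [0.4, 0.5, -0.6]
8.17 -0.201 -0.2009 [-0.3, -0.2, 1.3]
8.42 -0.199 -0.1989 [0.1, -1.2, 0.4]
8.67 -0.197 -0.1969 [1.1, 0.6, -0.1]
8.92 -0.195 -0.1949 [0.7, -1.2, -0.3]
9.17 -0.193 -0.1929 [0.1, 0.1, 0.2]
9.42 -0.191 -0.1909 [0.4, -0.0, -0.2]
9.67 -0.189 -0.1891 [-1.0, -2.0, 0.2]
9.92 -0.187 -0.1876 [1.0, -4.8, 0.1]
```

```bash
cat >> h.py <<'E'
def Favg(n=4,dt=.02):
    fs=[]
    for _ in range(n): bot.dwell(dt); fs.append(F())
    return np.mean(fs,0)
def rec(y,f): 
    o=get_obs(); print(round(o["time_s"],2),round(y,4),round(loc(o["position"])[1]+.01486,4),f.round(2).tolist())
E
python3 - <<'E'
from h import *
f0=np.array([.0,.0,.75])
y=-.187
for y in np.arange(-.183,-.1385,.004):
    step(y,.04); f=Favg(); rec(y,f)
    if f[1]<-22: break
E
```

```text
10.23 -0.183 -0.1835 [1.01, -4.79, -0.09]
10.55 -0.179 -0.1794 [0.44, -4.63, -0.62]
10.87 -0.175 -0.1753 [1.1, -5.1, -0.63]
11.18 -0.171 -0.1712 [0.38, -4.49, -0.85]
11.5 -0.167 -0.1671 [0.45, -4.85, -0.46]
11.82 -0.163 -0.1631 [0.74, -4.78, -0.0]
12.13 -0.159 -0.1591 [0.66, -5.1, -0.57]
12.45 -0.155 -0.1551 [0.67, -5.1, -0.37]
12.77 -0.151 -0.1511 [0.99, -4.94, 0.06]
13.08 -0.147 -0.1471 [0.72, -5.34, -0.47]
13.4 -0.143 -0.1431 [0.44, -5.01, -0.48]
13.72 -0.139 -0.1391 [0.7, -4.82, 0.12]
```

```bash
python3 - <<'E'
from h import *
y=-.139
while y<-.085:
    y+=.002; step(y,.04); f=Favg(3); rec(y,f)
    if f[1]<-8.5: break
E
```

```text
14.02 -0.137 -0.1373 [0.69, -6.28, 0.77]
14.32 -0.135 -0.1353 [0.67, -6.44, 0.39]
14.62 -0.133 -0.1334 [0.8, -7.02, 0.28]
14.92 -0.131 -0.1314 [0.95, -6.62, 0.75]
15.22 -0.129 -0.1294 [0.18, -6.92, 0.91]
15.52 -0.127 -0.1274 [0.77, -7.08, 1.24]
15.82 -0.125 -0.1254 [0.08, -6.89, 0.58]
16.12 -0.123 -0.1234 [0.7, -7.61, 0.78]
16.42 -0.121 -0.1215 [0.41, -7.89, 0.55]
16.72 -0.119 -0.1197 [0.49, -9.71, 1.25]
```

```bash
python3 - <<'E'
from h import *
y=-.117; step(y,.04); f=Favg(3); rec(y,f)
f=Favg(3); rec(y,f)
import cv2
for n in("scene",):
    c=vision.read_camera(n);cv2.imwrite(f"pics/{n}2.png",cv2.cvtColor(c["frame"],cv2.COLOR_RGB2BGR))
a=cv2.imread("pics/scene2.png")[200:350,170:430];cv2.imwrite("pics/c2.png",cv2.resize(a,(780,450),interpolation=cv2.INTER_CUBIC))
E
```

```text
17.02 -0.117 -0.1181 [0.13, -12.02, 1.46]
17.07 -0.117 -0.1181 [0.33, -11.51, 1.58]
```

View pics/c2.png

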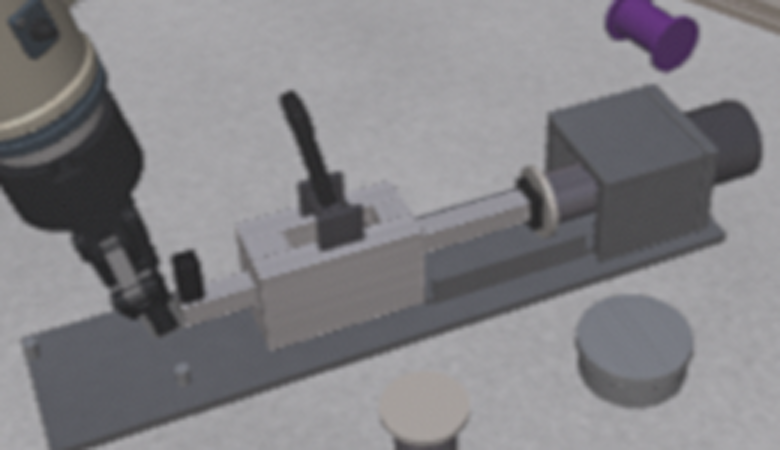

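The spool is in the hub, with its rear flange at crop (540,200). The push force is rising at about 1.5 N/mm, so I'm on the plate and will top up to about 7 N.

```bash
python3 - <<'E'
from h import *
for y in(-.116,-.1153):
    step(y,.04); f=Favg(3); rec(y,f)
    if f[1]<-14: break
bot.dwell(.3); rec(y,F())
E
```

```text
17.42 -0.116 -0.1174 [-0.12, -14.12, 1.79]
17.72 -0.116 -0.1174 [-0.3, -14.34, 2.51]
```

```bash
python3 - <<'E'
from h import *
step(-.125,.03); bot.dwell(.3); print('free',Favg(5).round(2))
step(-.120,.03)
for y in np.arange(-.1195,-.115,.0005):
    step(y,.04); f=Favg(3); rec(y,f)
    if f[1]<-3.5: break
E
```

```text
free [ 0.37  0.23 -0.28]
19.17 -0.1195 -0.1195 [0.65, -0.45, 0.05]
19.47 -0.119 -0.119 [-0.12, -0.17, 0.43]
19.77 -0.1185 -0.1185 [-0.27, -0.04, 0.3]
20.07 -0.118 -0.118 [0.15, -0.55, 0.28]
20.37 -0.1175 -0.1178 [-0.53, -4.47, 0.44]
```

The rod stayed put: re-contact was at -0.1178, against -0.1174 when left. I'll back off and triangulate the lever.

```bash
python3 - <<'E'
from h import *
from fit import *
w4=w
step(-.135,.06)
bot.servo_line(tcp((0,-.16,.12),.25),velocity=.15)
bot.servo_line(tcp((0,-.16,.27),.25),velocity=.2)
print(get_obs()["time_s"])
import cv2
for n in("scene","top"):
    c=vision.read_camera(n);cv2.imwrite(f"pics/{n}3.png",cv2.cvtColor(c["frame"],cv2.COLOR_RGB2BGR))
a=cv2.imread("pics/scene3.png")[210:330,235:335];cv2.imwrite("pics/c3s.png",cv2.resize(a,None,fx=5,fy=5,interpolation=cv2.INTER_CUBIC))
b=cv2.imread("pics/top3.png")[215:290,300:400];cv2.imwrite("pics/c3t.png",cv2.convertScaleAbs(cv2.resize(b,None,fx=8,fy=8,interpolation=cv2.INTER_CUBIC),alpha=2.5))
E
```

```text
22.4417
```

View pics/c3s.png

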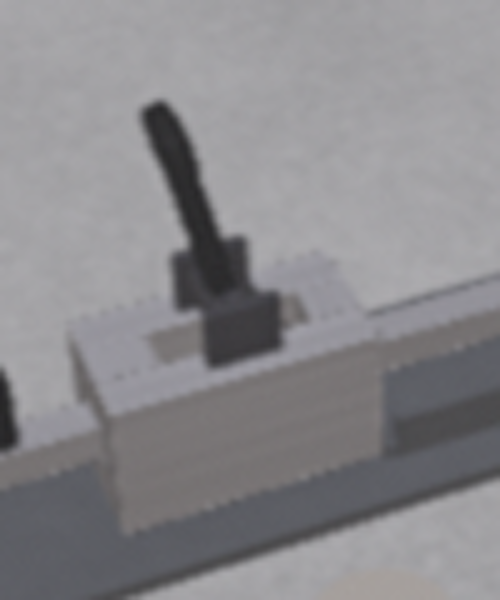

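View pics/c3t.png

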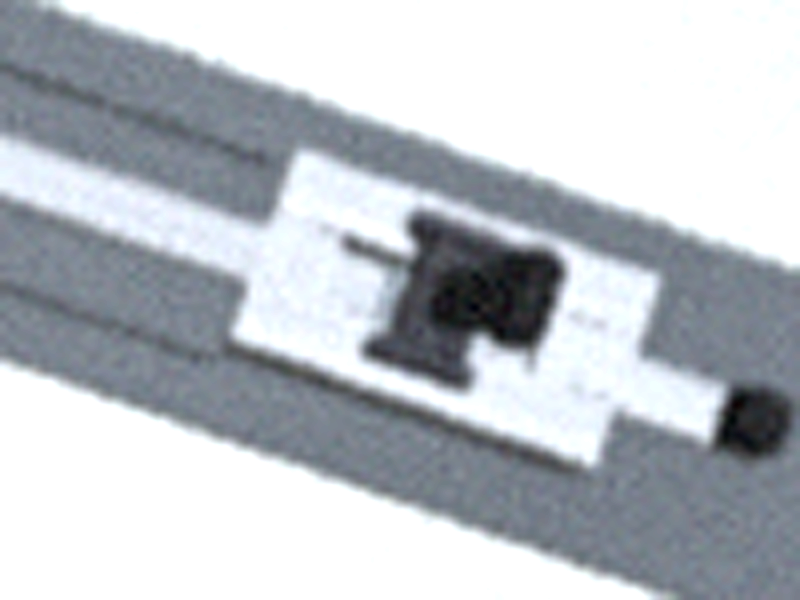

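```bash
python3 - <<'E'
from h import *
from fit import *
uv=np.array([300+441/8,215+297/8])
for z in(.085,.095):
    print(z,least_squares(lambda q:proj('t',W(w,(q[1],q[0],z)))-uv,[0,0]).x)
us=np.array([235+155/5,210+103/5]); ut=np.array([300+535/8,215+298/8])
r=least_squares(lambda q:np.r_[proj('s',W(w,q))-us,proj('t',W(w,q))-ut],[0,-.04,.17]);print('tip',r.x,r.fun)
piv=-.0225
# reproject candidates for the end of the lever
for p in(-.02,-.0225,-.025):
  for a in(0,.05,.1):
    e=lambda d,o:(0,p-d*np.sin(.2-a)-o*np.cos(.2-a),.085+d*np.cos(.2-a)-o*np.sin(.2-a))
    print(p,a,((proj('s',W(w,e(.09,0)))-[235,210])*5).round(),((proj('t',W(w,e(.09,0)))-[300,215])*8).round(),((proj('t',W(w,e(.09,.006)))-[300,215])*8).round())
E
```

```text
0.085 [-0.02093849  0.00052269]
0.095 [-0.02038785 -0.00048089]
tip [-0.00165327 -0.03854515  0.17791374] [ 0.28781942 -0.01412479  0.27068194  0.19623291]
-0.02 0 [161. 116.] [535. 294.] [557. 302.]
-0.02 0.05 [173. 111.] [518. 288.] [540. 296.]
-0.02 0.1 [185. 107.] [501. 282.] [524. 290.]
-0.0225 0 [154. 118.] [544. 297.] [566. 305.]
-0.0225 0.05 [166. 113.] [528. 291.] [550. 299.]
-0.0225 0.1 [178. 108.] [511. 285.] [533. 293.]
-0.025 0 [147. 120.] [554. 300.] [576. 308.]
-0.025 0.05 [159. 115.] [537. 294.] [559. 302.]
-0.025 0.1 [171. 110.] [520. 288.] [543. 296.]
```

```bash
python3 - <<'E'
from h import *
p=-.021
def corner(a,d=.075,o=.006):
    f=a-.2; return np.array([0,p+d*np.sin(f)-o*np.cos(f),.085+d*np.cos(f)+o*np.sin(f)])
def tilt(a): return float(np.clip(.25*(1-(a-.1)/.7),0,.25))
c=corner(0)
bot.servo_line(tcp(c+[0,-.05,.0],.25),velocity=.15)
bot.servo_line(tcp(c+[0,-.012,0],.25),velocity=.08); bot.dwell(.2); f0=Favg(4); print('free',f0.round(2),get_obs()["time_s"])
for y in(-.008,-.004,0): bot.servo_line(tcp(c+[0,y,0],.25),velocity=.03); print(y,(F()-f0).round(1))
for a in np.arange(.1,1.51,.1):
    t=tilt(a); bot.servo_line(tcp(corner(a),t),ori(t),velocity=.04); f=F()-f0
    print(round(get_obs()["time_s"],2),round(a,2),f.round(1))
    if np.linalg.norm(f)>15: print("STOP");break
E
```

```text
free [-0.15  0.14 -0.17] 24.4583
-0.008 [0.5 0.1 0.3]
-0.004 [ 0.5 -0.4  0.2]
0 [ 0.1 -0.2  0.4]
25.65 0.1 [-0.5 -1.3  0. ]
26.0 0.2 [ 0.4 -2.  -0.5]
26.35 0.3 [-0.1 -2.1  0.9]
26.7 0.4 [ 0.6 -3.   2.3]
27.05 0.5 [ 0.3 -4.2  2.8]
27.4 0.6 [ 1.9 -4.7  4. ]
27.75 0.7 [ 2.2 -3.6  4.6]
28.1 0.8 [ 2.  -2.8  4.8]
28.44 0.9 [ 2.2 -2.3  5.2]
28.78 1.0 [ 1.2 -2.2  4.7]
29.12 1.1 [ 1.2 -0.8  3.5]
29.47 1.2 [ 0.6 -1.   2.4]
29.81 1.3 [-0.4  0.1 -0.4]
30.15 1.4 [0.1 0.4 1. ]
30.49 1.5 [0.4 0.7 0.2]
```

The force died at centre and the lever has left the fingers. I'll lift clear and look.

```bash
python3 - <<'E'
from h import *
import cv2
P=np.array(get_obs()["position"])
bot.servo_line(P+[0,0,.2],velocity=.2)
bot.servo_line(P+[0,0,.2]-.22*Y,velocity=.3); bot.dwell(.3)
print(get_obs()["time_s"],F())
for n in("scene","top"):
    c=vision.read_camera(n);cv2.imwrite(f"pics/{n}4.png",cv2.cvtColor(c["frame"],cv2.COLOR_RGB2BGR))
a=cv2.resize(cv2.imread("pics/scene4.png")[200:350,170:430],(780,450),interpolation=cv2.INTER_CUBIC);cv2.imwrite("pics/c4.png",a)
b=cv2.imread("pics/top4.png")[170:320,215:465];cv2.imwrite("pics/c4t.png",cv2.convertScaleAbs(cv2.resize(b,None,fx=3.2,fy=3.2,interpolation=cv2.INTER_CUBIC),alpha=1.8))
E
```

```text
32.825 [ 0.50563919  0.61982328 -0.55357557]
```

View pics/c4.png

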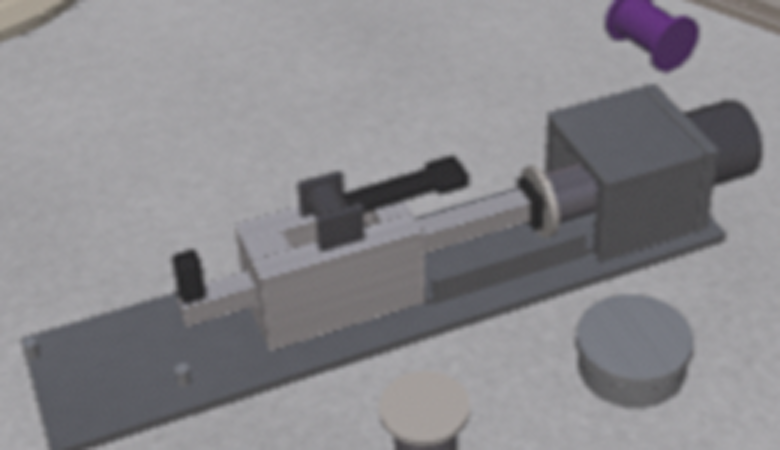

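View pics/c4t.png

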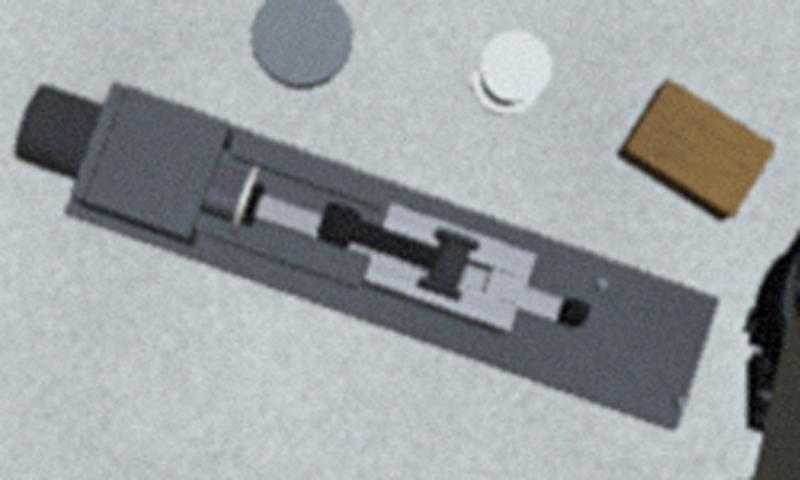

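```bash
python3 - <<'E'
from fit import *
w=[0.570451,0.0024841,-0.32115549]
for a in(1.5,1.65,1.75):
    f=a-.2; print(a,((proj('s',W(w,(0,-.021+.09*np.sin(f),.085+.09*np.cos(f))))-[170,200])*3).round())
E
```

```text
1.5 [457. 141.]
1.65 [461. 157.]
1.75 [462. 167.]
```

The lever end is seen at about (464,173), which matches 1.75 rad (predicted 462,167). The spool is straight and the post hasn't moved, so I'm handing in.

```bash
python3 - <<'E'
from workcell import *
hand_in(); print(get_obs()["time_s"])
E
```

```text
the job is handed in; nothing more can be done
the job is handed in; nothing more can be done
```

The rod now holds the spool on the hub's sprung plate at an estimated 6 to 7 N, and the lever is over centre and home. I handed the job in at about 33 s of the 64 s allowed; no verdict is reported.

- **Rod:** I pushed the shorter rod in line from behind with closed fingers. The force rose at about 1.5 N/mm once the spool met the plate. The peak push was 14.3 N with the drag included, so the squeeze on the spool stayed under 18 N.
- **Load estimate:** The two ways of estimating it differ slightly. Spring travel gives about 6.2 N, and force above the drag gives about 7.3 N. The drag I measured was 5 to 7 N, at or below the bottom of the stated 7 to 15 N, because I read it after each step had stopped. When I touched the rod again after letting go, it was within about 0.4 mm of where I had left it, equal to about 0.6 N less load.
- **Lever:** I flipped it with at most about 7 N at the fingers. The force fell to zero near centre, and the lever snapped home by itself.
- **Final check:** The last pictures show the lever level (tip within about 2 px of the predicted home position). The spool is straight in the hub, the post has not moved, the bystanders look undisturbed and the arm is clear. I could not measure the final load after locking.

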